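# Lock the guide roller on its stud with a linchpin

## Task

Take the linchpin out of its wooden block and put it down through the wear plate and cross hole in the end of the roller's stud, its ring towards the stud's free end, feeling it in gently and pressing it fully home. Then swing its sprung ring down over the end of the stud until it snaps shut round the stud and the pin's end. Do not force anything and leave the other things on the bench where they are.

Things in the scene. Friction and masses are not known exactly. Their poses are not given: they have to be found in the camera images.
- pin_grip (a point): Centre of the square head (14x14 mm) of the loose steel linchpin, which stands upright in the wooden block. On the pin's axis, 34 mm above the underside of the shoulder, 10 mm below the head's top, 74 mm above the tip. z up along the pin; the open ring points to -x. Grip the head on either pair of faces, with nothing lower than 18 mm above the shoulder's underside (ring). Whole pin about 0.15 kg
- pin_seat (a point): Same linchpin and axes: point on its axis at the underside of the round shoulder (22 mm wide, 6 mm high), 34 mm below pin_grip. The ring's axle (along y, 60 mm long) is 8 mm above this point
- pin_tip (a point): Same linchpin: middle of the flat end of the round pin, which is 10 mm thick and 40 mm long below the shoulder; the end's edge is bevelled only 1.5 mm at 45 degrees, so it wedges on the rim of a hole rather than sliding in when it is off-centre
- ring_end (a point): Middle of the far end of the linchpin's wire ring (U-shaped bow 60 mm wide with rounded corners, wire 4 mm thick), 56 mm from the ring's axle
- ring (a joint): Angle of the ring on the linchpin, rad. 0 = open, standing out to the pin's -x, 0.26 rad above level; grows as its end swings down; 1.83 = shut, hanging straight down round the pin. An over-centre spring holds it open below about 0.85 and snaps it shut beyond; pushing it down at its far end takes about 3 N
- stand: Fixed grey stand with a wooden roller on a flat-sided steel stud (34 mm wide, 20 mm thick) that sticks out level to the stand's -x. Origin on the bench under the stud's cross hole, z up. The stud ends at x = -22 mm; its top is 85 mm and its underside 65 mm above the bench, free space below. The roller begins at x = +25 mm and is 104 mm high, the highest part
- stud_hole (a point): Centre of the stud's own cross hole (26 mm wide) at the stud's top face, 85 mm above the bench; axes as the stand's. A steel wear plate (24x24x14 mm) is clamped over it
- plate_nominal (a point): Where the middle of the wear plate's upper face should be, 14 mm above stud_hole; the shoulder rests on this face. The plate's hole (11.3 mm wide, 45 degree mouth 1.5 mm deep) is off this point by up to 5 mm in the stand's x and in its y. That is not measured: look, or feel it out: where the pin's end lands (on the face or in the mouth) and the side force there. The plate does not give
- catch_ball (a point): Nominal place of a sprung ball in the wall of the plate's hole, 10 mm below the plate's upper face. It grips the pin, so it needs a few newtons of pushing to go home and does not fall in by its own weight. The plate's hole goes on as a sleeve 17 mm into the stud. More than 45 N between pin and stand counts as forcing
- cork: Bystander: cork block 85x55x30 mm, origin at its underside
- tin: Bystander: round black tin, 89 mm wide, 42 mm high, origin at its underside
- spool: Bystander: thread spool, 45 mm wide, 55 mm high, origin at its underside
- pin_block: Fixed wooden block, 64x64x50 mm, origin at the centre of its underside, with a loose vertical hole in its middle, in which the linchpin stands with its shoulder on the block's top (50 mm above the bench)
Things that resemble listed ones, but are neither listed nor needed, are in the scene too. Leave any turquoise look-alike of the part that bears pin_grip alone.

How it is judged (in metres and radians):
On the way:
1. the linchpin is fully home in the stud with its ring still open (horizontal distance between pin_seat and stud_hole below 0.01 m and z of pin_seat in the frame of stud_hole between 0.011 and 0.017 m and value of joint ring below 0.8 rad), for 0.2 s.
At the end, for the whole second after the job is handed in: The linchpin stands upright (within 0.15 rad) in the stud's cross hole, its shoulder's underside within 3 mm of the wear plate's upper face and within 10 mm of the stud's hole, seen from above; its ring is shut (joint above 1.65 rad) with its end below the stud; the pin is at rest (horizontal distance between pin_seat and stud_hole below 0.01 m and z of pin_seat in the frame of stud_hole between 0.011 and 0.017 m and angle between pin_seat's own z axis and vertical below 0.15 rad and value of joint ring above 1.65 rad and z of ring_end in the frame of stand below 0.062 m and linear speed of pin below 0.02 m/s); the robot touches nothing.
It fails at once if the pin is forced: more than 45 N between the linchpin and the stand (contact force between pin and stand above 45 N).
It fails at once if the robot strikes the stand with more than 45 N (contact force between any of the arm, the fingers and stand above 45 N).
It fails at once if a bystander is moved more than 20 mm (distance of any of cork, tin, spool from where it was at the start of the episode above 0.02 m).
It also fails if it takes over 69 s, if anything falls off the work surface, if the arm or the gripper's body presses on something with over 40 N, if the wrist force passes 120 N, or if a joint passes its speed limit or range.

## Robot

A 7-joint arm with a two-finger parallel gripper is mounted at the origin on a cart in front of the work surface, level with it; the furniture and walls round the work are solid. World frame = base frame: x ahead of the robot, y to its left, z up, the work surface at z = 0. Lengths are in mm, angles in rad, forces in N, time in s.
With the tool pointing down it reaches from about 400 to 875 mm from the base axis. Payload 4.4 kg.
Tool frame: the origin (TCP) lies where the fingers leave the gripper's body, on its centre line; the fingertips stand 73 mm ahead of it and the grasp point (between the pads) lies 54 mm ahead of it; z points along the fingers, y is the line along which they close (so a half turn about z gives the same grasp; the last joint's range is limited). The gripper opens to 85 mm and grips with 20 to 120 N. Pads are 22 mm wide; open, the fingers measure 114 mm over their backs; the gripper's body (76 mm by 85 mm) begins 54 mm behind the grasp point. The pads swing forward as they close: fully open they stand 13 mm farther back than shut.
Start: joints at [-1.389, 0.628, 0.038, 1.517, -0.027, 0.996, -0.02], TCP at [159.404, 630.164, 303.913] pointing down, gripper open.
Joint ranges: [-3.06, 3.06], [-0.37, 2.12], [-1.25, 1.32], [0.18, 2.47], [-1.1, 4.24], [0.23, 1.98], [-2.94, 2.94]. Speed limits (rad/s): [2.57, 2.57, 3.14, 3.14, 3.14, 3.14, 3.14].

## Interface

Orientations are given as [roll, pitch, yaw] about the fixed x, y, z axes, in that order (R = Rz(yaw) Ry(pitch) Rx(roll)).
In Python, from cell import ctrl gives the robot as it stands.
- The arm moves only by the tool send_rows, never from a script. Its argument "rows" is a list that holds one entry, the list of rows, each a list of 6 numbers: the shift along the tool's x, y, z in cm, then the turn, a rotation vector about the tool's x, y, z in rad. In form: [[[tx, ty, tz, wx, wy, wz], ...]]. A call has 1 to 10 rows; each row is the pose to reach, as a shift and turn from the pose commanded when the call began, along the tool's axes at that moment; what a row does not reach only later rows make up. A row lasts 1/10 s, in which the tool goes at most 50 mm and 8.59 degrees, less where a joint would pass 70% of its speed; a pose out of reach is approached as far as the arm can. A call with a gripper value outside its range is refused whole. "grip" is the closure in counts, from 0 (fully open) to 255 (shut), set as the call begins (left out, the last holds). The fingers move at their own pace and stop on an object; the grip force is fixed at half the most. Time passes only in rows, so rows that repeat a pose let the fingers close. It gives the time, the measured TCP pose, the force, the opening and the grip force at its end, in the units of the state.
- ctrl.read_state(): the state, without advancing time (a new reading comes with each control period).
- ctrl.get_image(name): name is "scene" or "top" or "wrist"; returns a dict with "pixels" (384x512x3 uint8, red, green, blue), "fx", "fy", "cx", "cy" (pixels), "extrinsics" (4x4, takes a point from camera to world coordinates); the wrist camera has in their place "mount" (4x4, takes a point from camera to tool coordinates, whose origin is the TCP and whose axes are the flange's). Camera axes: x right, y up, looking along -z (the intrinsics and any distortion apply to the point x, -y, -z); pixel columns grow to the right and rows downward; lengths in mm; the calibration is good to about 2 mm. A picture is of the moment at which its call begins: read the wrist's pose just before it. There is no depth.
- ctrl.finish_job(): hands the job in; it is judged then, once.
The state is a dict: "clock": time; "qpos": joint angles; "qd": joint speeds; "tau": joint torques, N m; "eef_pos": TCP position; "tool_rot": TCP orientation; "force": force on the tool from outside, world axes, zero at the start; "torque": the same for the moment, N m; "width": finger opening in mm; "gripper_force": force on a finger pad.
Only numpy, scipy, OpenCV 4.12 (cv2) and the standard library are available. Lean on these libraries where they do the work, as an engineer would, in place of code of your own. Each camera call takes 0.05 s, during which the arm holds its last target. There are 200 camera calls.

## Working session

There is one attempt and no reset: what is moved stays moved. The work goes in short steps, Python scripts to look and compute and a tool call to move; the robot and the scene stay as the last step left them, time stands still between calls to the robot, and variables do not carry over. Pictures are saved under pics/ and viewed, at most 11 in all, crops included, and the job is handed in when it is done.

Besides the shell and the picture viewer there is one more tool, called by a JSON object that holds its "op" and its "data", one argument or row to a line. send_rows: Moves the arm, as the interface text tells. Its arguments: {"type":"object","properties":{"rows":{"type":"array","items":{"type":"array","items":{"type":"array","items":{"type":"number"}}}},"grip":{"type":"number"}},"required":["rows"]}

```bash
mkdir -p pics; ls
cat > h.py <<'E'
import numpy as np, cv2, json
from cell import ctrl
from scipy.spatial.transform import Rotation as R
def cam(n):
    s=ctrl.read_state(); im=ctrl.get_image(n)
    if 'mount' in im:
        T=np.eye(4); T[:3,:3]=R.from_euler('xyz',s['tool_rot']).as_matrix(); T[:3,3]=s['eef_pos']; E=T@np.array(im['mount'])
    else: E=np.array(im['extrinsics'])
    return im,E,s
def ray(im,E,u,v,z):
    d=E[:3,:3]@np.array([(u-im['cx'])/im['fx'],-(v-im['cy'])/im['fy'],-1.]); o=E[:3,3]
    return o+d*(z-o[2])/d[2]
def proj(im,E,p):
    q=E[:3,:3].T@(np.array(p,float)-E[:3,3]); return im['cx']+im['fx']*q[0]/-q[2], im['cy']-im['fy']*q[1]/-q[2]
def save(im,f,crop=None,k=1):
    a=im['pixels'][:,:,::-1]
    if crop: x0,y0,x1,y1=crop; a=a[y0:y1,x0:x1]
    cv2.imwrite('pics/'+f,cv2.resize(a,None,fx=k,fy=k,interpolation=cv2.INTER_CUBIC))
E
python3 - <<'E'
from h import *
s=ctrl.read_state(); print(s)
for n in ('scene','top','wrist'):
    im,E,s=cam(n); print(n,{k:v for k,v in im.items() if k!='pixels'}); np.savez('/tmp/'+n,px=im['pixels'],E=E)
    globals()[n]=im['pixels']
cv2.imwrite('pics/a.png',cv2.resize(top[:,:,::-1],(768,576)))
cv2.imwrite('pics/b.png',cv2.resize(scene[:,:,::-1],(768,576)))
E
```

```text
pics
{'clock': 0.0, 'qpos': array([-1.38878955,  0.62937394,  0.03841998,  1.51837987, -0.02702442,
        0.99629243, -0.0199711 ]), 'qd': array([ 0.00021496, -0.0001199 ,  0.00175174,  0.00061982, -0.00161911,
       -0.00031982, -0.0012682 ]), 'tau': array([ 2.98639297e-04, -5.63406909e+01,  1.22630686e+00, -1.93436265e+01,
        1.09468948e-02,  1.06734046e-02,  1.23699783e-05]), 'eef_pos': array([159.26346563, 629.67838121, 302.96672283]), 'tool_rot': array([-3.13965604e+00, -6.15492741e-06,  2.89381898e+00]), 'force': array([0.12086542, 0.52647969, 0.53641475]), 'torque': array([-0.02734931,  0.01036695,  0.02359543]), 'gripper_force': 0.0, 'width': 85.28019372750985}
scene {'fx': 349.28247600075906, 'fy': 349.28247600075906, 'cx': 253.49744049206632, 'cy': 193.78147331149756, 'extrinsics': array([[-8.22731360e-01,  4.14145966e-01, -3.89353604e-01,
         2.15511560e+02],
       [-5.68398972e-01, -6.06592683e-01,  5.55848834e-01,
         7.26956817e+02],
       [-5.97649517e-03,  6.78622455e-01,  7.34462964e-01,
         7.28381637e+02],
       [ 0.00000000e+00,  0.000000
[... 275 characters left out ...]
052e-01,  1.23214351e-03,  1.54209448e-03,
         2.33890571e+02],
       [ 1.62044698e-03,  6.63471574e-02,  9.97795284e-01,
         9.22277774e+02],
       [ 0.00000000e+00,  0.00000000e+00,  0.00000000e+00,
         1.00000000e+00]])}
wrist {'fx': 337.2247714059004, 'fy': 337.2247714059004, 'cx': 258.64236351381135, 'cy': 193.05511469168388, 'mount': array([[-1.07825479e-03,  9.59109178e-01,  2.83034314e-01,
         7.22597417e+01],
       [ 9.99999167e-01,  8.33369960e-04,  9.85608805e-04,
         2.22853720e-01],
       [ 7.09434156e-04,  2.83035141e-01, -9.59109277e-01,
        -6.96759522e+01],
       [ 0.00000000e+00,  0.00000000e+00,  0.00000000e+00,
         1.00000000e+00]])}
```

View pics/a.png

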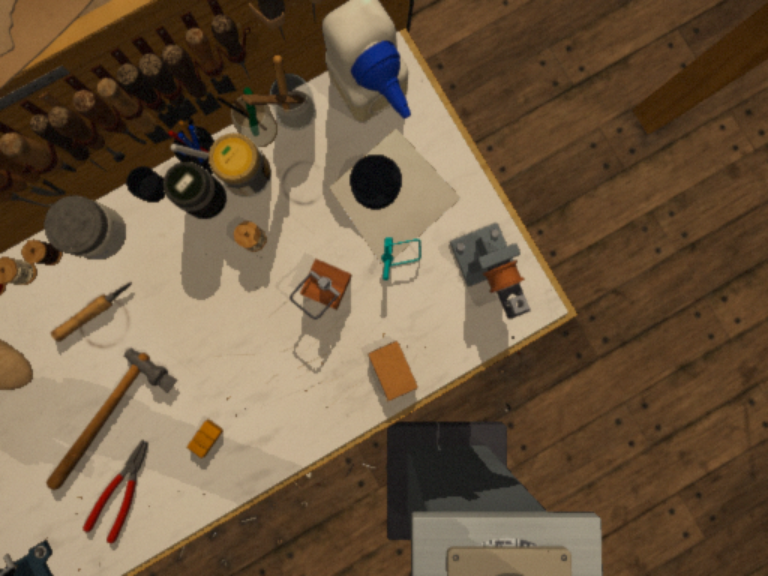

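View pics/b.png

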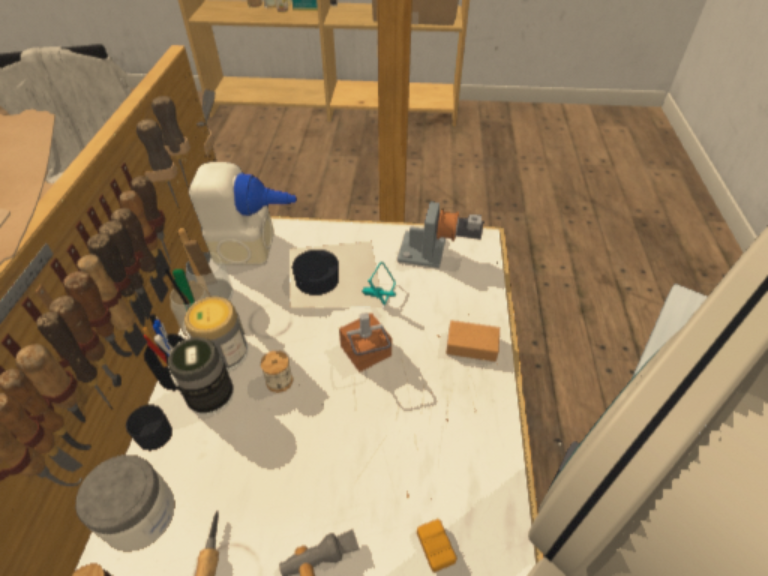

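The top view shows the block with the steel pin's head at about (326,283) and its ring pointing lower-left to about (300,305). The stud's plate is at about (513,298), with the roller to its upper left at (505,275). The turquoise decoy is at (390,258).

Run:
```python
from h import *
K=dict(top=(354.18,245.537,187.604),scene=(349.28,253.497,193.781))
def im(n): f,cx,cy=K[n]; return dict(fx=f,fy=f,cx=cx,cy=cy),np.load('/tmp/%s.npz'%n)['E']
for n,u,v,z,l in [('top',326,283,94,'head'),('top',306,306,72,'ring'),('top',513,299,99,'plate'),('top',505,275,104,'roller'),('scene',365,321,94,'head'),('scene',474,221,99,'plate'),('top',393,370,30,'cork'),('top',376,181,42,'tin'),('top',250,236,55,'spool'),('top',388,258,60,'decoy')]:
    i,E=im(n); print(n,l,ray(i,E,u/1.5,v/1.5,z).round(0))
px=np.load('/tmp/top.npz')['px'][:,:,::-1]
a=cv2.resize(px[155:225,180:250],(400,400),interpolation=cv2.INTER_CUBIC); b=cv2.resize(px[140:220,300:380],(400,400),interpolation=cv2.INTER_CUBIC)
cv2.imwrite('pics/c.png',np.hstack([a,b]))
```

```text
top head [538. 299.  94.]
top ring [503. 332.  72.]
top plate [514.   8.  99.]
top roller [550.  21. 104.]
scene head [535. 313.  94.]
scene plate [505.   7.  99.]
top cork [397. 191.  30.]
top tin [714. 220.  42.]
top spool [618. 427.  55.]
top decoy [582. 200.  60.]
```

View pics/c.png

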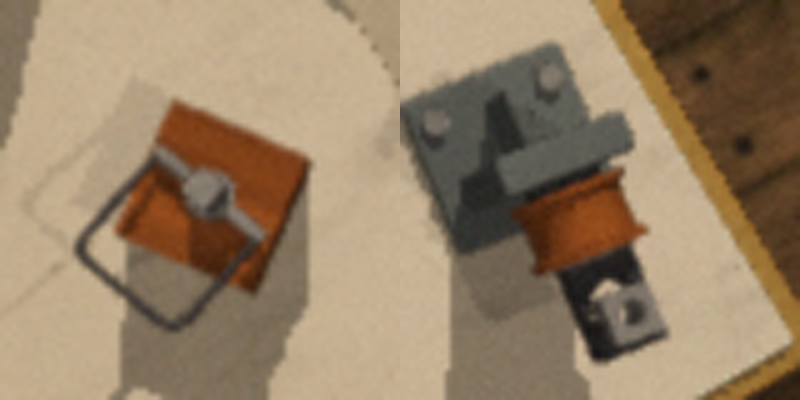

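Left crop: the head is at (208,193), the axle ends at (158,155) and (262,235), and the ring corners at (80,248) and (175,327). Right crop: the plate hole is at (630,311), and the stud runs down to (635,350).

Run:
```python
from h import *
i=dict(fx=354.18,fy=354.18,cx=245.537,cy=187.604);E=np.load('/tmp/top.npz')['E']
L=lambda x,y,z: ray(i,E,180+x/5.714,155+y/5.714,z)
Rr=lambda x,y,z: ray(i,E,300+(x-400)/5,140+y/5,z)
h=L(208,193,94);a1=L(158,155,58);a2=L(262,235,58);r=(L(80,248,72)+L(175,327,72))/2
print(h,(a1+a2)/2,np.linalg.norm(a1-a2),r,np.linalg.norm(r-h),np.linalg.norm(L(80,248,72)-L(175,327,72)))
d=h-r; print('pin x yaw',np.arctan2(d[1],d[0])); d=a1-a2; print('from axle',np.arctan2(d[1],d[0])-np.pi/2)
p=Rr(630,311,99);print('hole',p,'plate mid',Rr(634,313,99))
for u,v,z in((570,275,85),(605,360,85),(668,337,85),(638,255,85)): print(Rr(u,v,z))
d=Rr(570,275,85)-Rr(605,360,85);print('stand yaw',np.arctan2(d[1],d[0]));d=Rr(638,255,85)-Rr(668,337,85);print(np.arctan2(d[1],d[0]))
s=ctrl.read_state();print(s['eef_pos'],s['tool_rot'])
```

```text
[538.0928101  300.86871144  94.        ] [539.5287902  302.94708291  58.        ] 56.31423978716071 [499.72955756 336.18404159  72.        ] 56.59427258938468 52.019276503392405
pin x yaw -0.7440539162407607
from axle -0.6534921633671542
hole [506.88618727  -0.92632236  99.        ] plate mid [505.95917986  -2.7700379   99.        ]
[524.24356308  23.19478838  85.        ]
[484.11933113   7.29226803  85.        ]
[494.99072035 -22.65863866  85.        ]
[533.76545158  -9.18064012  85.        ]
stand yaw 0.37734038405036646
0.33453288102437895
[159.3166206  629.79573663 303.19658871] [-3.14012419e+00  3.49021947e-05  2.89379360e+00]
```

```bash
cat >> h.py <<'E'
def goal(p,rpy,n=1,s=None):
    s=s or ctrl.read_state(); A=R.from_euler('xyz',s['tool_rot']); B=R.from_euler('xyz',rpy)
    t=A.inv().apply(np.array(p)-s['eef_pos'])/10; w=(A.inv()*B).as_rotvec()
    print('from',s['eef_pos'].round(1),s['tool_rot'].round(3),'shift',t.round(2),'turn',w.round(3))
    for k in range(1,n+1): print((np.r_[t,w]*k/n).round(2).tolist(),end=',')
    print()
E
python3 -c "
from h import *
goal([538,301,290],[np.pi,0,0.87],18)"
```

```text
from [159.3 629.8 303.2] [-3.14   0.     2.894] shift [-44.78 -22.59   1.35] turn [-1.000e-03  2.000e-03  2.024e+00]
[-2.49, -1.25, 0.08, -0.0, 0.0, 0.11],[-4.98, -2.51, 0.15, -0.0, 0.0, 0.22],[-7.46, -3.76, 0.23, -0.0, 0.0, 0.34],[-9.95, -5.02, 0.3, -0.0, 0.0, 0.45],[-12.44, -6.27, 0.38, -0.0, 0.0, 0.56],[-14.93, -7.53, 0.45, -0.0, 0.0, 0.67],[-17.41, -8.78, 0.53, -0.0, 0.0, 0.79],[-19.9, -10.04, 0.6, -0.0, 0.0, 0.9],[-22.39, -11.29, 0.68, -0.0, 0.0, 1.01],[-24.88, -12.55, 0.75, -0.0, 0.0, 1.12],[-27.36, -13.8, 0.83, -0.0, 0.0, 1.24],[-29.85, -15.06, 0.9, -0.0, 0.0, 1.35],[-32.34, -16.31, 0.98, -0.0, 0.0, 1.46],[-34.83, -17.57, 1.05, -0.0, 0.0, 1.57],[-37.31, -18.82, 1.13, -0.0, 0.0, 1.69],[-39.8, -20.08, 1.2, -0.0, 0.0, 1.8],[-42.29, -21.33, 1.28, -0.0, 0.0, 1.91],[-44.78, -22.59, 1.35, -0.0, 0.0, 2.02],
```

{"op": "send_rows", "data": {
  "rows": [
    [[-44.8,-22.6,1.3,0,0,2.02],[-44.8,-22.6,1.3,0,0,2.02],[-44.8,-22.6,1.3,0,0,2.02],[-44.8,-22.6,1.3,0,0,2.02],[-44.8,-22.6,1.3,0,0,2.02],[-44.8,-22.6,1.3,0,0,2.02],[-44.8,-22.6,1.3,0,0,2.02],[-44.8,-22.6,1.3,0,0,2.02],[-44.8,-22.6,1.3,0,0,2.02],[-44.8,-22.6,1.3,0,0,2.02]]
  ],
  "grip": 0
}}

```text
clock: 1.15
eef_pos: [537.9, 301.1, 290.8]
tool_rot: [-3.141, -0.0, 1.388]
force: [0.7, 0.6, -1.0]
width: 85.7
gripper_force: 0.0
```

```bash
python3 -c "
from h import *
goal([538,301,290],[np.pi,0,0.87])"
```

```text
from [537.9 301.1 290.8] [-3.141 -0.     1.388] shift [-0.01  0.01  0.08] turn [-0.    -0.     0.518]
[-0.01, 0.01, 0.08, -0.0, -0.0, 0.52],
```

{"op": "send_rows", "data": {
  "rows": [
    [[0,0,0,0,0,0.52],[0,0,0,0,0,0.52],[0,0,0,0,0,0.52],[0,0,0,0,0,0.52],[0,0,0,0,0,0.52]]
  ]
}}

```text
clock: 1.65
eef_pos: [536.6, 302.6, 290.5]
tool_rot: [3.142, 0.001, 0.874]
force: [-0.3, 0.2, -0.5]
width: 85.9
gripper_force: 0.0
```

Run:
```python
from h import *
im,E,s=cam('wrist'); np.savez('/tmp/w1',px=im['pixels'],E=E); print(s['eef_pos'],s['tool_rot'],s['qpos'].round(2)); print(proj(im,E,[538,301,94]))
save(im,'d.png',k=1.5)
```

```text
[536.57259645 302.57554928 290.47713923] [3.14155980e+00 9.39299006e-04 8.73923528e-01] [-0.91  0.66  0.59  1.64 -0.42  0.97 -0.87]
(np.float64(261.63568518274815), np.float64(185.3285083074573))
```

View pics/d.png

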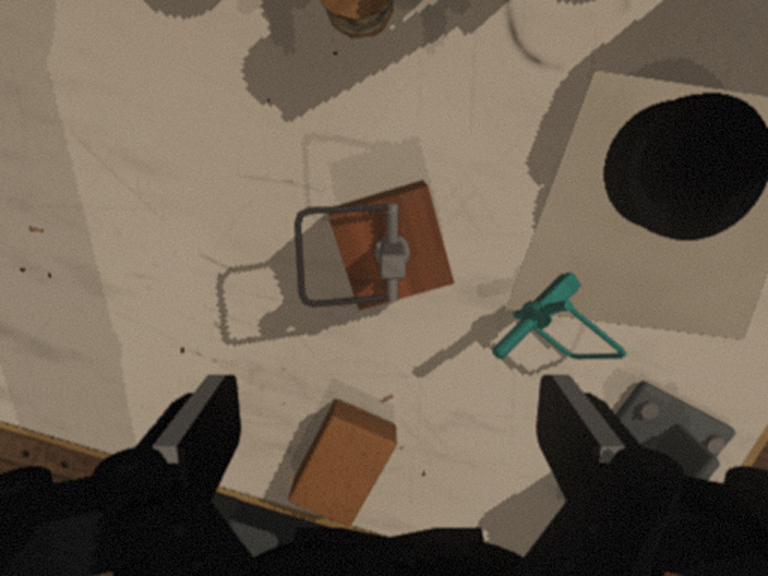

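The wrist view shows the head's top face at about (393,264) on the 768-pixel scale. The axle runs vertically at column 392 and the ring's bar is at column 300, so the tool is aligned with the pin's faces.

Run:
```python
from h import *
im=dict(fx=337.2247714059004, fy=337.2247714059004, cx=258.64236351381135, cy=193.05511469168388);z=np.load('/tmp/w1.npz');E=z['E']
g=z['px'][155:205,235:285].astype(int); m=(g.min(2)>95)
print('\n'.join(''.join('#' if a>115 else '+' if a>95 else '.' for a in r) for r in g.min(2)[8:36]))
p=ray(im,E,262,176,94);print(p)
a=ray(im,E,392/1.5,207/1.5,58);b=ray(im,E,392/1.5,298/1.5,58);r=ray(im,E,300/1.5,257/1.5,72);print(a,b,(a+b)/2,r,np.arctan2(*(((a-b)[:2])[::-1])),np.arctan2(*((p-r)[1::-1])))
goal([p[0],p[1],50+40+54+15],[np.pi,0,.874])
```

```text
..................................................
..................................................
..................................................
..................................................
..................................................
..................................................
..................................................
..................................................
..................................................
..................................................
..................................................
..................................................
..................................................
..................................................
..................................................
..................................................
..................................................
..................................................
..................................................
..................................................
..................................................
..................................................
..................................................
..................................................
..................................................
..................................................
..................................................
..................................................
[543.25005439 306.83016946  94.        ]
[559.73657626 327.00148686  58.        ] [523.39643314 283.47629791  58.        ] [541.5665047  305.23889238  58.        ] [501.11654691 340.65167399  72.        ] 0.875121137099431 -0.6763986565465756
from [536.6 302.6 290.6] [-3.142e+00  1.000e-03  8.760e-01] shift [ 0.76  0.24 13.16] turn [-0.     0.001  0.002]
[0.76, 0.24, 13.16, -0.0, 0.0, 0.0],
```

{"op": "send_rows", "data": {
  "rows": [
    [[0.7,0.2,5,0,0,0],[0.7,0.2,10,0,0,0],[0.7,0.2,10,0,0,0],[0.7,0.2,10,0,0,0]]
  ],
  "grip": 110
}}

```text
clock: 2.1
eef_pos: [542.8, 306.2, 191.1]
tool_rot: [-3.141, 0.001, 0.874]
force: [0.0, 0.3, 0.3]
width: 48.3
gripper_force: 0.0
```

Run:
```python
from h import *
s=ctrl.read_state(); print(s['width'])
goal([542.7,306.2,144],[np.pi,0,.874])
```

```text
48.303977808320326
from [542.8 306.2 191.1] [-3.141e+00  1.000e-03  8.740e-01] shift [-0.   -0.01  4.71] turn [-0.     0.001  0.   ]
[-0.0, -0.01, 4.71, -0.0, 0.0, 0.0],
```

{"op": "send_rows", "data": {
  "rows": [
    [[0,0,1.5,0,0,0],[0,0,3,0,0,0],[0,0,4,0,0,0],[0,0,4.7,0,0,0],[0,0,4.7,0,0,0]]
  ]
}}

```text
clock: 2.6
eef_pos: [542.3, 306.3, 142.9]
tool_rot: [-3.141, 0.002, 0.874]
force: [-0.4, 0.4, -0.5]
width: 48.6
gripper_force: 0.0
```

{"op": "send_rows", "data": {
  "rows": [
    [[0,0,0,0,0,0],[0,0,0,0,0,0],[0,0,0,0,0,0],[0,0,0,0,0,0],[0,0,0,0,0,0],[0,0,0,0,0,0],[0,0,0,0,0,0],[0,0,0,0,0,0]]
  ],
  "grip": 255
}}

```text
clock: 3.4
eef_pos: [543.2, 306.8, 144.6]
tool_rot: [3.141, -0.001, 0.874]
force: [-0.4, -0.3, 5.4]
width: 12.5
gripper_force: 59.6
```

{"op": "send_rows", "data": {
  "rows": [
    [[0,0,-1,0,0,0],[0,0,-3,0,0,0],[0,0,-6,0,0,0],[0,0,-9,0,0,0],[0,0,-12,0,0,0],[0,0,-13,0,0,0]]
  ]
}}

```text
clock: 4.0
eef_pos: [544.0, 306.6, 277.0]
tool_rot: [3.14, -0.004, 0.874]
force: [0.8, 0.3, -1.4]
width: 12.6
gripper_force: 58.9
```

Run:
```python
from h import *
s=ctrl.read_state(); print(s['width'],s['gripper_force'],s['force'])
goal([509,0,275],[np.pi,0,1.927],10)
```

```text
12.564232475426907 58.93997311592102 [ 0.77922352  0.34841141 -1.38855943]
from [544.  306.6 277. ] [ 3.14  -0.004  0.874] shift [-25.75  17.01   0.13] turn [ 0.004 -0.003 -1.053]
[-2.58, 1.7, 0.01, 0.0, -0.0, -0.11],[-5.15, 3.4, 0.03, 0.0, -0.0, -0.21],[-7.73, 5.1, 0.04, 0.0, -0.0, -0.32],[-10.3, 6.8, 0.05, 0.0, -0.0, -0.42],[-12.88, 8.5, 0.06, 0.0, -0.0, -0.53],[-15.45, 10.2, 0.08, 0.0, -0.0, -0.63],[-18.03, 11.9, 0.09, 0.0, -0.0, -0.74],[-20.6, 13.6, 0.1, 0.0, -0.0, -0.84],[-23.18, 15.31, 0.12, 0.0, -0.0, -0.95],[-25.75, 17.01, 0.13, 0.0, -0.0, -1.05],
```

{"op": "send_rows", "data": {
  "rows": [
    [[-2.5,1.7,0,0,0,-0.1],[-5.2,3.4,0,0,0,-0.21],[-7.8,5.1,0,0,0,-0.32],[-10.4,6.9,0,0,0,-0.43],[-13.2,8.7,0,0,0,-0.54],[-16,10.6,0,0,0,-0.66],[-19,12.6,0,0,0,-0.78],[-22,14.5,0,0,0,-0.9],[-24.5,16.2,0,0,0,-1],[-25.7,17,0,0,0,-1.05]]
  ]
}}

```text
clock: 5.0
eef_pos: [506.9, -3.2, 273.3]
tool_rot: [-3.139, 0.001, 1.923]
force: [0.6, -0.1, -1.7]
width: 12.4
gripper_force: 58.9
```

{"op": "send_rows", "data": {
  "rows": [
    [[0,0,0,0,0,0],[0,0,0,0,0,0]]
  ]
}}

```text
clock: 5.2
eef_pos: [507.9, 0.9, 273.4]
tool_rot: [-3.141, -0.001, 1.922]
force: [0.7, 0.5, -0.9]
width: 12.4
gripper_force: 58.9
```

Run:
```python
from h import *
im,E,s=cam('wrist'); np.savez('/tmp/w2',px=im['pixels'],E=E); print(s['eef_pos'],s['tool_rot'],s['qpos'].round(2)); print(proj(im,E,[507,-1,99]))
save(im,'e.png',k=1.5)
```

```text
[507.93550701   0.93230777 273.44897615] [-3.14085003e+00 -1.08445121e-03  1.92223301e+00] [-0.25  0.48  0.27  1.95 -0.19  0.74  0.49]
(np.float64(257.13762114293394), np.float64(195.34098327085437))
```

View pics/e.png

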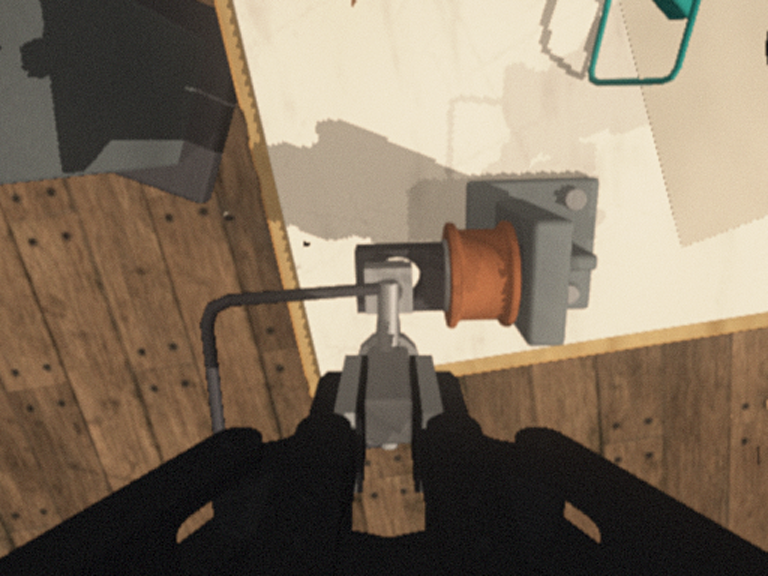

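The wrist view shows the pin held upright with its ring pointing left, towards the stud's free end. The stud is level in the picture, but the axle end at (388,285) hides the plate's hole. I'll step aside to see it.

{"op": "send_rows", "data": {
  "rows": [
    [[-1.5,0,0,0,0,0],[-3,0,0,0,0,0],[-3,0,0,0,0,0],[-3,0,0,0,0,0]]
  ]
}}

```text
clock: 5.65
eef_pos: [518.7, -28.3, 273.8]
tool_rot: [-3.141, -0.0, 1.922]
force: [-0.6, 0.6, -1.8]
width: 12.7
gripper_force: 58.9
```

Run:
```python
from h import *
im,E,s=cam('wrist'); np.savez('/tmp/w3',px=im['pixels'],E=E); print(s['eef_pos'],s['tool_rot'])
u,v=proj(im,E,[507,-1,99]);print(u,v)
u,v=int(u),int(v)
a=cv2.resize(im['pixels'][v-50:v+50,u-50:u+50,::-1],(400,400),interpolation=cv2.INTER_CUBIC)
b=cv2.resize(im['pixels'][180:300,200:320,::-1],(400,400),interpolation=cv2.INTER_CUBIC)
cv2.imwrite('pics/f.png',np.hstack([a,b]));print(u-50,v-50)
```

```text
[518.7130059  -28.31973754 273.81912916] [-3.14134100e+00 -6.16213672e-05  1.92233678e+00]
256.86054132658506 154.15867465871608
206 104
```

View pics/f.png

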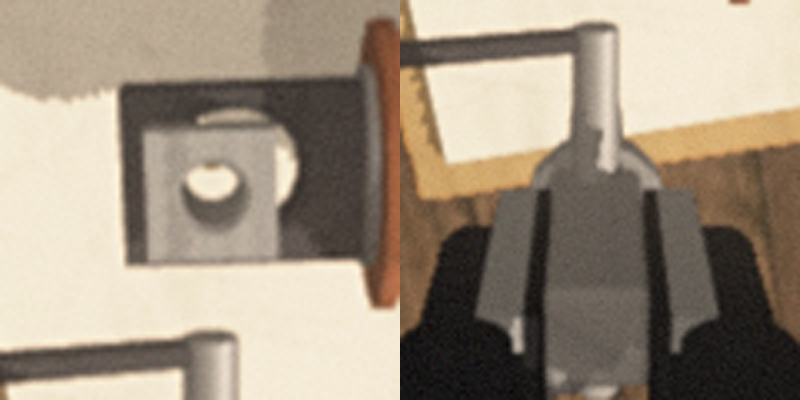

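The left crop shows the hole's middle at (215,196), which is full-image (259.4,152.6). The plate spans columns 143–278. In the right crop the axle end is at (198,28) and the head's front top edge is at row 290, columns 145–248.

Run:
```python
from h import *
f,cx,cy=337.2247714059004,258.64236351381135,193.05511469168388
M=np.array(ctrl.get_image('wrist')['mount'])
im=dict(fx=f,fy=f,cx=cx,cy=cy)
z=np.load('/tmp/w3.npz');E=z['E']
T=lambda u,v,d:ray(im,M,u,v,d).round(2)
print('tool frame: axle end',T(259.2,188.4,86),T(259.2,187.3,82),'head edge',T(258.8,266.8,50))
print('hole tool', T(259.4,152.6,273.8-99),'world',ray(im,E,259.4,152.6,99))
# plate and stud edges
for u,v in((143,195),(278,195),(210,128),(210,262)): print('plate',T(206+u/4-.4,104+v/4-.4,174.8))
for u,v in((122,86),(130,264),(360,80),(360,260)): print('stud',T(206+u/4-.4,104+v/4-.4,188.8))
```

```text
tool frame: axle end [28.63  0.1  86.  ] [30.29  0.1  82.  ] head edge [ 6.53 -0.09 50.  ]
hole tool [ 30.82   0.31 174.8 ] world [508.34902288   0.71556462  99.        ]
plate [ 31.02 -12.86 174.8 ]
plate [ 30.99  11.77 174.8 ]
plate [ 43.15  -0.62 174.8 ]
plate [ 18.52  -0.66 174.8 ]
stud [ 49.35 -17.24 188.8 ]
stud [ 15.05 -16.36 188.8 ]
stud [ 50.42  27.61 188.8 ]
stud [ 15.81  28.65 188.8 ]
```

{"op": "send_rows", "data": {
  "rows": [
    [[1.5,0,0,0,0,0],[3.1,0,0.5,0,0,0],[3.1,0,1.5,0,0,0],[3.1,0,2.5,0,0,0],[3.1,0,3,0,0,0],[3.1,0,3.2,0,0,0],[3.1,0,3.2,0,0,0],[3.1,0,3.2,0,0,0]]
  ]
}}

```text
clock: 6.55
eef_pos: [508.1, 0.9, 242.0]
tool_rot: [3.141, 0.0, 1.923]
force: [0.5, 0.2, -1.8]
width: 12.5
gripper_force: 58.9
```

Run:
```python
from h import *
P=np.load('/tmp/w3.npz')
s=ctrl.read_state(); A=R.from_euler('xyz',s['tool_rot'])
hole=np.array([508.35,.72,99]); print(s['force'],A.inv().apply(hole-s['eef_pos']))
```

```text
[ 0.52168398  0.18417825 -1.84772094] [ -0.18420404   0.14380836 143.03064003]
```

{"op": "send_rows", "data": {
  "rows": [
    [[0.03,0.01,0.2,0,0,0],[0.03,0.01,0.4,0,0,0],[0.03,0.01,0.5,0,0,0],[0.03,0.01,0.6,0,0,0],[0.03,0.01,0.7,0,0,0],[0.03,0.01,0.7,0,0,0]]
  ]
}}

```text
clock: 7.15
eef_pos: [507.8, 1.6, 234.8]
tool_rot: [-3.141, -0.0, 1.924]
force: [0.2, -0.7, -1.0]
width: 12.4
gripper_force: 58.9
```

{"op": "send_rows", "data": {
  "rows": [
    [[0,0,0.1,0,0,0],[0,0,0.1,0,0,0]]
  ]
}}

```text
clock: 7.35
eef_pos: [507.8, 1.6, 233.9]
tool_rot: [-3.141, -0.0, 1.924]
force: [-0.1, -0.0, -1.0]
width: 12.6
gripper_force: 58.9
```

{"op": "send_rows", "data": {
  "rows": [
    [[0,0,0.1,0,0,0],[0,0,0.1,0,0,0]]
  ]
}}

```text
clock: 7.55
eef_pos: [507.8, 1.6, 232.8]
tool_rot: [-3.141, -0.0, 1.924]
force: [0.5, -0.0, -0.9]
width: 12.6
gripper_force: 58.9
```

{"op": "send_rows", "data": {
  "rows": [
    [[0,0,0.08,0,0,0],[0,0,0.08,0,0,0]]
  ]
}}

```text
clock: 7.75
eef_pos: [507.8, 1.6, 232.1]
tool_rot: [-3.141, -0.0, 1.924]
force: [-0.1, -0.4, -1.0]
width: 12.9
gripper_force: 58.9
```

{"op": "send_rows", "data": {
  "rows": [
    [[0,0,0.08,0,0,0],[0,0,0.08,0,0,0]]
  ]
}}

```text
clock: 7.95
eef_pos: [507.8, 1.6, 231.2]
tool_rot: [-3.141, -0.0, 1.924]
force: [-0.1, 0.7, -1.1]
width: 12.4
gripper_force: 58.9
```

{"op": "send_rows", "data": {
  "rows": [
    [[0,0,0.08,0,0,0],[0,0,0.08,0,0,0]]
  ]
}}

```text
clock: 8.15
eef_pos: [507.8, 1.6, 230.5]
tool_rot: [-3.141, -0.0, 1.924]
force: [-0.2, 0.0, -1.3]
width: 12.4
gripper_force: 58.9
```

{"op": "send_rows", "data": {
  "rows": [
    [[0,0,0.06,0,0,0],[0,0,0.06,0,0,0]]
  ]
}}

```text
clock: 8.35
eef_pos: [507.8, 1.6, 229.9]
tool_rot: [-3.141, -0.0, 1.924]
force: [1.1, 0.1, -0.5]
width: 12.5
gripper_force: 58.9
```

{"op": "send_rows", "data": {
  "rows": [
    [[0,0,0.08,0,0,0],[0,0,0.08,0,0,0]]
  ]
}}

```text
clock: 8.55
eef_pos: [507.8, 1.6, 229.1]
tool_rot: [-3.141, -0.0, 1.924]
force: [-0.2, -0.1, -1.9]
width: 12.6
gripper_force: 58.9
```

{"op": "send_rows", "data": {
  "rows": [
    [[0,0,0.1,0,0,0],[0,0,0.1,0,0,0]]
  ]
}}

```text
clock: 8.75
eef_pos: [507.8, 1.6, 228.0]
tool_rot: [-3.141, -0.0, 1.924]
force: [-0.8, -0.4, -1.3]
width: 12.3
gripper_force: 58.9
```

{"op": "send_rows", "data": {
  "rows": [
    [[0,0,0.1,0,0,0],[0,0,0.1,0,0,0]]
  ]
}}

```text
clock: 8.95
eef_pos: [507.8, 1.6, 227.0]
tool_rot: [-3.141, -0.0, 1.924]
force: [0.2, 0.3, -1.1]
width: 12.6
gripper_force: 58.9
```

{"op": "send_rows", "data": {
  "rows": [
    [[0,0,0.1,0,0,0],[0,0,0.2,0,0,0],[0,0,0.2,0,0,0]]
  ]
}}

```text
clock: 9.25
eef_pos: [507.8, 1.6, 225.0]
tool_rot: [-3.141, -0.0, 1.924]
force: [0.5, 0.2, -2.5]
width: 12.4
gripper_force: 58.9
```

{"op": "send_rows", "data": {
  "rows": [
    [[0,0,0.1,0,0,0],[0,0,0.1,0,0,0]]
  ]
}}

```text
clock: 9.45
eef_pos: [507.9, 1.5, 224.1]
tool_rot: [3.141, 0.0, 1.924]
force: [-0.1, 0.1, -1.2]
width: 12.5
gripper_force: 58.9
```

{"op": "send_rows", "data": {
  "rows": [
    [[0,0,0.1,0,0,0],[0,0,0.1,0,0,0]]
  ]
}}

```text
clock: 9.65
eef_pos: [508.0, 1.4, 223.1]
tool_rot: [3.141, 0.0, 1.924]
force: [0.1, 0.1, -1.7]
width: 12.6
gripper_force: 59.0
```

{"op": "send_rows", "data": {
  "rows": [
    [[0,0,0.1,0,0,0],[0,0,0.1,0,0,0]]
  ]
}}

```text
clock: 9.85
eef_pos: [508.0, 1.3, 222.1]
tool_rot: [3.141, 0.0, 1.924]
force: [-0.5, -1.9, -1.4]
width: 12.7
gripper_force: 59.1
```

{"op": "send_rows", "data": {
  "rows": [
    [[0,0,0.1,0,0,0],[0,0,0.1,0,0,0]]
  ]
}}

```text
clock: 10.05
eef_pos: [508.0, 1.3, 221.2]
tool_rot: [3.141, 0.0, 1.924]
force: [1.4, -2.0, -0.2]
width: 12.7
gripper_force: 59.2
```

{"op": "send_rows", "data": {
  "rows": [
    [[0,0,0.1,0,0,0],[0,0,0.1,0,0,0]]
  ]
}}

```text
clock: 10.25
eef_pos: [507.9, 1.4, 220.1]
tool_rot: [3.141, 0.0, 1.924]
force: [1.3, -2.8, -0.4]
width: 12.5
gripper_force: 59.1
```

{"op": "send_rows", "data": {
  "rows": [
    [[0,0,0.1,0,0,0],[0,0,0.1,0,0,0]]
  ]
}}

```text
clock: 10.45
eef_pos: [507.9, 1.4, 219.0]
tool_rot: [-3.142, 0.0, 1.924]
force: [0.7, -2.5, -1.8]
width: 12.5
gripper_force: 59.0
```

{"op": "send_rows", "data": {
  "rows": [
    [[0,0,0.1,0,0,0],[0,0,0.1,0,0,0]]
  ]
}}

```text
clock: 10.65
eef_pos: [507.9, 1.5, 217.9]
tool_rot: [-3.142, 0.0, 1.924]
force: [1.4, -2.5, -2.3]
width: 12.7
gripper_force: 58.8
```

{"op": "send_rows", "data": {
  "rows": [
    [[0,0,0.1,0,0,0],[0,0,0.1,0,0,0]]
  ]
}}

```text
clock: 10.85
eef_pos: [507.9, 1.5, 217.0]
tool_rot: [-3.142, 0.0, 1.924]
force: [1.0, -2.2, -2.5]
width: 12.5
gripper_force: 58.8
```

{"op": "send_rows", "data": {
  "rows": [
    [[-0.02,0,0.1,0,0,0],[-0.02,0,0.2,0,0,0],[-0.02,0,0.3,0,0,0],[-0.02,0,0.4,0,0,0]]
  ]
}}

```text
clock: 11.25
eef_pos: [508.0, 1.4, 213.2]
tool_rot: [3.141, 0.0, 1.924]
force: [-0.1, -3.8, 1.8]
width: 12.5
gripper_force: 59.3
```

{"op": "send_rows", "data": {
  "rows": [
    [[0,0,0.1,0,0,0],[0,0,0.2,0,0,0],[0,0,0.3,0,0,0],[0,0,0.4,0,0,0]]
  ]
}}

```text
clock: 11.65
eef_pos: [508.0, 1.4, 209.1]
tool_rot: [3.142, 0.0, 1.924]
force: [1.1, -3.3, 1.2]
width: 12.6
gripper_force: 59.3
```

{"op": "send_rows", "data": {
  "rows": [
    [[0,0,0.1,0,0,0],[0,0,0.2,0,0,0],[0,0,0.3,0,0,0],[0,0,0.4,0,0,0]]
  ]
}}

```text
clock: 12.05
eef_pos: [508.0, 1.4, 205.0]
tool_rot: [3.142, 0.0, 1.924]
force: [0.6, -2.3, 1.2]
width: 12.4
gripper_force: 59.3
```

{"op": "send_rows", "data": {
  "rows": [
    [[0,0,0.1,0,0,0],[0,0,0.2,0,0,0],[0,0,0.3,0,0,0],[0,0,0.4,0,0,0]]
  ]
}}

```text
clock: 12.45
eef_pos: [508.0, 1.4, 201.1]
tool_rot: [3.142, 0.0, 1.924]
force: [-0.3, -2.9, 0.9]
width: 12.7
gripper_force: 59.3
```

{"op": "send_rows", "data": {
  "rows": [
    [[0,0,0.1,0,0,0],[0,0,0.2,0,0,0],[0,0,0.3,0,0,0],[0,0,0.4,0,0,0]]
  ]
}}

```text
clock: 12.85
eef_pos: [508.0, 1.4, 197.1]
tool_rot: [3.142, 0.0, 1.924]
force: [0.8, -3.5, 1.4]
width: 12.9
gripper_force: 59.3
```

{"op": "send_rows", "data": {
  "rows": [
    [[0,0,0.08,0,0,0],[0,0,0.16,0,0,0],[0,0,0.16,0,0,0]]
  ]
}}

```text
clock: 13.15
eef_pos: [507.9, 1.5, 195.3]
tool_rot: [-3.141, -0.0, 1.924]
force: [2.0, -4.1, -1.2]
width: 12.9
gripper_force: 58.9
```

{"op": "send_rows", "data": {
  "rows": [
    [[0,0,0.05,0,0,0],[0,0,0.05,0,0,0]]
  ]
}}

```text
clock: 13.35
eef_pos: [507.9, 1.4, 194.9]
tool_rot: [-3.141, -0.0, 1.924]
force: [1.7, -4.3, -1.2]
width: 12.6
gripper_force: 59.0
```

{"op": "send_rows", "data": {
  "rows": [
    [[0,0,0.06,0,0,0],[0,0,0.06,0,0,0]]
  ]
}}

```text
clock: 13.55
eef_pos: [507.9, 1.4, 194.4]
tool_rot: [-3.141, -0.0, 1.924]
force: [2.4, -3.0, -1.6]
width: 12.9
gripper_force: 59.0
```

{"op": "send_rows", "data": {
  "rows": [
    [[0,0,0.06,0,0,0],[0,0,0.06,0,0,0]]
  ]
}}

```text
clock: 13.75
eef_pos: [507.9, 1.4, 193.7]
tool_rot: [-3.141, -0.0, 1.924]
force: [1.0, -2.8, -1.9]
width: 13.1
gripper_force: 59.0
```

{"op": "send_rows", "data": {
  "rows": [
    [[0,0,0.06,0,0,0],[0,0,0.06,0,0,0]]
  ]
}}

```text
clock: 13.95
eef_pos: [507.9, 1.4, 193.6]
tool_rot: [3.141, -0.0, 1.924]
force: [-0.3, -3.6, 5.1]
width: 12.5
gripper_force: 59.7
```

{"op": "send_rows", "data": {
  "rows": [
    [[0,0,0.04,0,0,0],[0,0,0.04,0,0,0],[0,0,0.04,0,0,0]]
  ]
}}

```text
clock: 14.25
eef_pos: [507.9, 1.4, 193.5]
tool_rot: [3.141, -0.0, 1.924]
force: [-1.6, -4.0, 8.6]
width: 12.3
gripper_force: 60.3
```

{"op": "send_rows", "data": {
  "rows": [
    [[0,0,0,0,0,0],[0,0,0,0,0,0],[0,0,0,0,0,0],[0,0,0,0,0,0],[0,0,0,0,0,0]]
  ],
  "grip": 110
}}

```text
clock: 14.75
eef_pos: [507.8, 1.7, 192.7]
tool_rot: [-3.141, -0.0, 1.924]
force: [-0.0, -0.6, -0.0]
width: 48.6
gripper_force: 0.0
```

{"op": "send_rows", "data": {
  "rows": [
    [[0,0,-1,0,0,0],[0,0,-3,0,0,0],[0,0,-5,0,0,0],[0,0,-8,0,0,0],[0,0,-9,0,0,0],[0,0,-9,0,0,0]]
  ]
}}

```text
clock: 15.35
eef_pos: [508.7, 1.4, 284.6]
tool_rot: [3.138, 0.001, 1.924]
force: [-0.1, 0.4, -0.6]
width: 48.7
gripper_force: 0.0
```

Run:
```python
from h import *
im,E,s=cam('wrist'); np.savez('/tmp/w4',px=im['pixels'],E=E); print(s['eef_pos'],s['tool_rot'],s['force'])
save(im,'g.png',k=1.5)
A=R.from_euler('xyz',[np.pi,0,1.944]).as_matrix()
# pin axis tool xy
print('axis',s['eef_pos'])
# push point: stand -x by 56
x=np.array([np.cos(.373),np.sin(.373),0]); pin=np.array([508.1,1.1,0])
print('ring end nominal',pin-54*x+[0,0,121.5], proj(im,E,pin-54*x+[0,0,121.5]))
```

```text
[508.74461697   1.4369112  284.60236594] [3.13789836e+00 9.06645606e-04 1.92383790e+00] [-0.09228955  0.3613958  -0.55149171]
axis [508.74461697   1.4369112  284.60236594]
ring end nominal [457.8131315  -18.57818226 121.5       ] (np.float64(182.5364720903387), np.float64(199.16276862274572))
```

View pics/g.png

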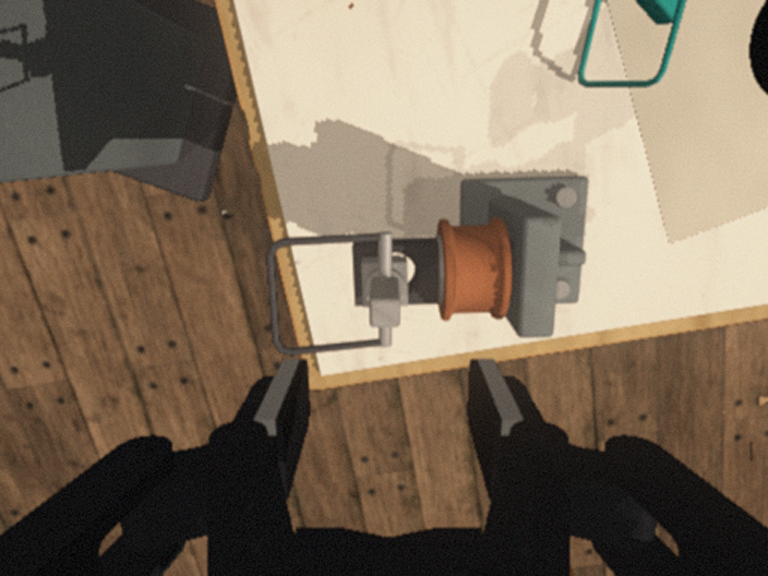

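The wrist view shows the pin seated at about (386,300) with its ring open. The ring's end bar is at about (272,297), which matches the prediction. Next I push the ring down with closed, tilted fingers.

Run:
```python
from h import *
s=ctrl.read_state();x=np.array([np.cos(.363),np.sin(.363),0]); pin=np.array([508.1,1.1,0])
A=R.from_euler('xyz',[np.pi,0,1.934])*R.from_rotvec([-.25,0,0])
zt=A.as_matrix()[:,2]; print(zt)
for d,z in((-55,145),(-55,128),(-54,85),(-51,70)):
    tip=pin+d*x+[0,0,z]; print(d,z); goal(tip-73*zt,A.as_euler('xyz'))
print(A.inv().apply(x),A.inv().apply([0,0,1]))
```

```text
[ 0.23126418  0.08789538 -0.96891242]
-55 145
from [508.    1.5 283.3] [3.14  0.    1.924] shift [-0.12 -7.32  6.75] turn [-0.249  0.001 -0.01 ]
[-0.12, -7.32, 6.75, -0.25, 0.0, -0.01],
-55 128
from [508.    1.5 283.3] [3.14  0.    1.924] shift [-0.12 -7.32  8.45] turn [-0.249  0.001 -0.01 ]
[-0.12, -7.32, 8.45, -0.25, 0.0, -0.01],
-54 85
from [508.    1.5 283.3] [3.14  0.    1.924] shift [-0.11 -7.23 12.75] turn [-0.249  0.001 -0.01 ]
[-0.11, -7.23, 12.75, -0.25, 0.0, -0.01],
-51 70
from [508.    1.5 283.3] [3.14  0.    1.924] shift [-0.11 -6.93 14.25] turn [-0.249  0.001 -0.01 ]
[-0.11, -6.93, 14.25, -0.25, 0.0, -0.01],
[-2.03673204e-04  9.68912402e-01  2.47403954e-01] [ 1.38777878e-17  2.47403959e-01 -9.68912422e-01]
```

{"op": "send_rows", "data": {
  "rows": [
    [[0,-3.5,0,-0.12,0,0],[-0.1,-7.3,1,-0.25,0,0],[-0.1,-7.3,4,-0.25,0,0],[-0.1,-7.3,6,-0.25,0,0],[-0.1,-7.3,6.7,-0.25,0,0],[-0.1,-7.3,6.7,-0.25,0,0],[-0.1,-7.3,6.7,-0.25,0,0]]
  ],
  "grip": 255
}}

```text
clock: 16.1
eef_pos: [438.5, -24.8, 214.2]
tool_rot: [2.896, -0.001, 1.923]
force: [1.0, 0.0, 0.1]
width: 0.1
gripper_force: 0.0
```

Run:
```python
from h import *
s=ctrl.read_state();x=np.array([np.cos(.363),np.sin(.363),0]);y=np.array([-x[1],x[0],0]); pin=np.array([508.1,1.1,0])
A=R.from_euler('xyz',s['tool_rot']);t=s['eef_pos']+73*A.as_matrix()[:,2]-pin;print('tip in stand',t@x,t@y,t[2],s['force'],s['width'])
for d in((0,-2.),(.0,-4.),(.2,-6),(.5,-7.5)): print(d,A.inv().apply(d[0]*x+[0,0,d[1]]).round(2))
```

```text
tip in stand -56.50380724678327 0.3850995268990632 143.38459277378405 [0.98314761 0.03192833 0.14306057] 0.08539827889542921
(0, -2.0) [-0.   -0.49  1.94]
(0.0, -4.0) [-0.   -0.97  3.88]
(0.2, -6) [-0.   -1.27  5.87]
(0.5, -7.5) [-0.   -1.34  7.4 ]
```

{"op": "send_rows", "data": {
  "rows": [
    [[0,-0.25,1,0,0,0],[0,-0.5,2,0,0,0],[0,-0.7,2.7,0,0,0],[0,-0.8,3.3,0,0,0],[0,-0.97,3.9,0,0,0]]
  ]
}}

```text
clock: 16.6
eef_pos: [448.6, -27.3, 190.2]
tool_rot: [2.914, -0.011, 1.925]
force: [-2.7, -0.3, 2.0]
width: -0.2
gripper_force: 1.4
```

{"op": "send_rows", "data": {
  "rows": [
    [[0,-0.1,0.5,0,0,0],[0,-0.2,1,0,0,0],[0,-0.25,1.5,0,0,0],[0,-0.3,2,0,0,0]]
  ]
}}

```text
clock: 17.0
eef_pos: [456.0, -28.0, 178.6]
tool_rot: [2.926, -0.017, 1.927]
force: [-1.1, 0.6, 1.9]
width: 0.2
gripper_force: 1.0
```

Run:
```python
from h import *
s=ctrl.read_state();x=np.array([np.cos(.363),np.sin(.363),0]);y=np.array([-x[1],x[0],0]); pin=np.array([508.1,1.1,0])
A=R.from_euler('xyz',s['tool_rot']);t=s['eef_pos']+73*A.as_matrix()[:,2]-pin;print('tip in stand',t@x,t@y,t[2],s['force'],s['width'])
for n in('scene','wrist'):
    im,E,_=cam(n); globals()[n]=im['pixels']
u,v=316,147
cv2.imwrite('pics/i.png',np.hstack([cv2.resize(scene[110:190,255:355,::-1],(400,320)),cv2.resize(wrist[:,:,::-1],(400,320))]))
```

```text
tip in stand -43.38085108252141 -7.649584266882429 107.27734590954951 [-1.08438776  0.57888297  1.8688983 ] 0.1552745449556475
```

View pics/i.png

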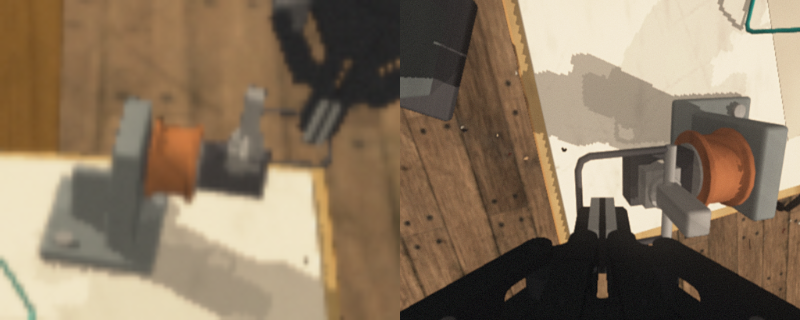

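The scene view shows the ring pushed to about level. The tilted tool ran into the arm's near reach limit and drifted inward, so I'll back off upward and push with a vertical tool.

{"op": "send_rows", "data": {
  "rows": [
    [[0,0.3,-1.5,0,0,0],[0,0.8,-4,0,0,0],[0,1.3,-6,0,0,0],[0,1.3,-6,0,0,0]]
  ]
}}

```text
clock: 17.5
eef_pos: [458.3, -29.0, 242.5]
tool_rot: [2.92, -0.013, 1.929]
force: [0.9, -0.2, 0.3]
width: 0.2
gripper_force: 0.0
```

```bash
cat >> h.py <<'E'
def tip():
    s=ctrl.read_state();x=np.array([np.cos(.363),np.sin(.363),0]);y=np.array([-x[1],x[0],0]); pin=np.array([508.1,1.1,0])
    A=R.from_euler('xyz',s['tool_rot']);t=s['eef_pos']+73*A.as_matrix()[:,2]-pin;print('tip in stand',t@x,t@y,t[2],s['force'],s['qpos'].round(2))
    return s,x,y,pin
E
python3 - <<'E'
from h import *
s,x,y,pin=tip()
for z in (140,72): goal(pin-55*x+[0,0,z+73],[np.pi,0,1.934])
E
```

```text
tip in stand -41.19785991940281 -9.632415739669364 171.24993330070555 [ 0.91418394 -0.18266335  0.2881613 ] [-0.29  0.45  0.49  2.24 -0.85  0.43  1.26]
from [458.3 -29.  242.5] [ 2.92  -0.013  1.929] shift [ 1.01 -0.44  2.94] turn [ 0.222 -0.013 -0.007]
[1.01, -0.44, 2.94, 0.22, -0.01, -0.01],
from [458.3 -29.  242.5] [ 2.92  -0.013  1.929] shift [ 0.92 -1.93  9.57] turn [ 0.222 -0.013 -0.007]
[0.92, -1.93, 9.57, 0.22, -0.01, -0.01],
```

{"op": "send_rows", "data": {
  "rows": [
    [[0.5,-0.2,1,0.12,0,0],[1,-0.44,2.5,0.22,-0.01,-0.01],[1,-0.44,2.5,0.22,-0.01,-0.01],[1,-0.44,2.5,0.22,-0.01,-0.01]]
  ]
}}

```text
clock: 17.9
eef_pos: [453.7, -18.5, 214.3]
tool_rot: [-3.139, -0.006, 1.938]
force: [-0.2, 0.2, 0.2]
width: -0.0
gripper_force: 0.0
```

Run:
```python
from h import *
s,x,y,pin=tip()
for z in (125,100,72): goal(pin-55*x+[0,0,z+73],[np.pi,0,1.934])
```

```text
tip in stand -58.08022566448402 1.412624460829326 141.3032533805246 [-0.22959038  0.21663597  0.24961474] [-0.46  0.59  0.66  2.14 -0.64  0.61  1.02]
from [453.7 -18.5 214.3] [-3.139 -0.006  1.938] shift [-0.11  0.29  1.63] turn [-0.003 -0.006  0.004]
[-0.11, 0.29, 1.63, -0.0, -0.01, 0.0],
from [453.7 -18.5 214.3] [-3.139 -0.006  1.938] shift [-0.12  0.3   4.13] turn [-0.003 -0.006  0.004]
[-0.12, 0.3, 4.13, -0.0, -0.01, 0.0],
from [453.7 -18.5 214.3] [-3.139 -0.006  1.938] shift [-0.14  0.31  6.93] turn [-0.003 -0.006  0.004]
[-0.14, 0.31, 6.93, -0.0, -0.01, 0.0],
```

{"op": "send_rows", "data": {
  "rows": [
    [[-0.1,0.3,1,0,0,0],[-0.1,0.3,2,0,0,0],[-0.1,0.3,3,0,0,0],[-0.1,0.3,3.8,0,0,0],[-0.1,0.3,3.8,0,0,0]]
  ]
}}

```text
clock: 18.4
eef_pos: [456.3, -18.9, 176.1]
tool_rot: [-3.137, -0.006, 1.935]
force: [-0.7, -0.9, 0.7]
width: -0.1
gripper_force: 0.3
```

Run:
```python
from h import *
s,x,y,pin=tip()
goal(pin-55*x+[0,0,72+73],[np.pi,0,1.934])
```

```text
tip in stand -55.83962274714806 0.13432551633037834 103.12187514880881 [-0.65768492 -0.9363538   0.74677008] [-0.4   0.65  0.57  2.16 -0.72  0.53  1.09]
from [456.3 -18.9 176.1] [-3.137 -0.006  1.935] shift [0.01 0.07 3.11] turn [-0.004 -0.006  0.001]
[0.01, 0.07, 3.11, -0.0, -0.01, 0.0],
```

{"op": "send_rows", "data": {
  "rows": [
    [[0,0.05,0.6,0,0,0],[0,0.05,1.2,0,0,0],[0,0.1,1.8,0,0,0],[0,0.1,2.3,0,0,0],[0,0.1,2.8,0,0,0],[0,0.1,2.8,0,0,0]]
  ]
}}

```text
clock: 19.0
eef_pos: [456.7, -18.1, 148.3]
tool_rot: [-3.136, -0.006, 1.936]
force: [-0.7, 1.3, -0.8]
width: 0.0
gripper_force: 0.0
```

Run:
```python
from h import *
s,x,y,pin=tip()
im,E,_=cam('scene')
cv2.imwrite('pics/j.png',cv2.resize(im['pixels'][110:190,255:355,::-1],(700,560),interpolation=cv2.INTER_CUBIC))
```

```text
tip in stand -55.25111660128855 0.8024160789049933 75.30296988489363 [-0.6968976   1.32300721 -0.80547896] [-0.35  0.7   0.5   2.18 -0.78  0.46  1.14]
```

View pics/j.png

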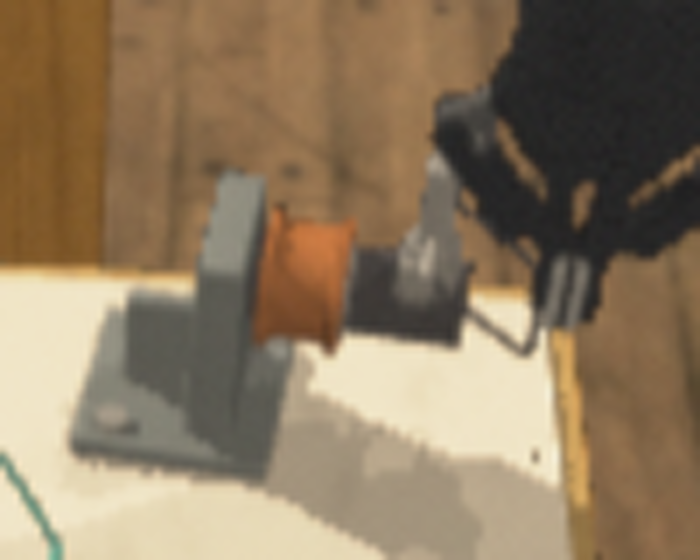

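The scene crop shows the ring well below level, its bar at the inner edge of the fingertips (530,345). It has not snapped yet, and the gripper's knuckle is close to the head at (450,140). I'll slide along the bar, away from the head, and then move inward.

{"op": "send_rows", "data": {
  "rows": [
    [[-0.7,0,0,0,0,0],[-1.4,0,0,0,0,0],[-2.0,0,0,0,0,0],[-2.0,0.2,0,0,0,0],[-2.0,0.4,0,0,0,0],[-2.0,0.4,0,0,0,0]]
  ]
}}

```text
clock: 19.65
eef_pos: [468.9, -35.6, 149.0]
tool_rot: [-3.139, -0.004, 1.936]
force: [0.2, -1.2, 0.2]
width: 0.1
gripper_force: 0.0
```

{"op": "send_rows", "data": {
  "rows": [
    [[0,0.1,0.1,0,0,0],[0,0.2,0.1,0,0,0],[0,0.3,0.1,0,0,0],[0,0.3,0.1,0,0,0]]
  ]
}}

```text
clock: 20.05
eef_pos: [471.4, -34.4, 147.9]
tool_rot: [-3.138, -0.005, 1.936]
force: [-0.4, -2.6, -0.2]
width: -0.0
gripper_force: 0.0
```

Run:
```python
from h import *
s,x,y,pin=tip()
im,E,_=cam('scene')
np.savez('/tmp/s5',px=im['pixels'])
a=im['pixels'][110:190,255:355,::-1]
cv2.imwrite('pics/k.png',cv2.resize(a,(700,560),interpolation=cv2.INTER_CUBIC))
```

```text
tip in stand -47.1593537092806 -19.780357887927956 74.91465288174506 [-0.42635893 -2.64925856 -0.21279164] [-0.32  0.71  0.51  2.14 -0.76  0.48  1.15]
```

View pics/k.png

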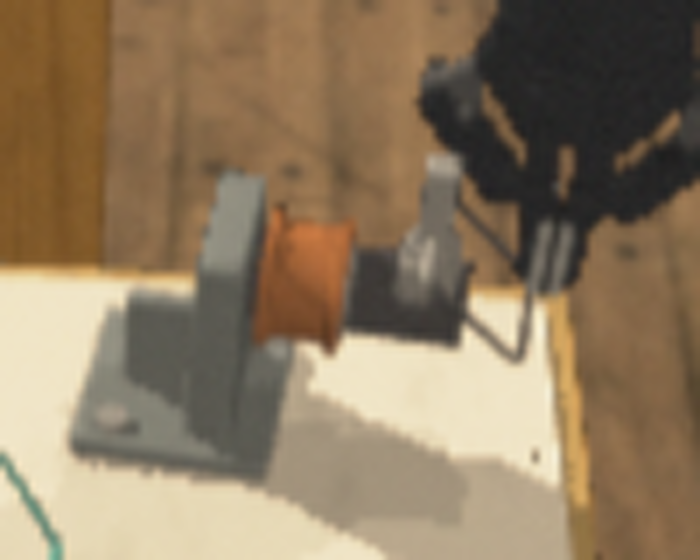

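{"op": "send_rows", "data": {
  "rows": [
    [[0,0.1,0,0,0,0],[0,0.2,0,0,0,0],[0,0.3,0,0,0,0],[0,0.4,0,0,0,0],[0,0.5,0,0,0,0],[0,0.5,0,0,0,0]]
  ]
}}

```text
clock: 20.7
eef_pos: [476.1, -32.4, 147.9]
tool_rot: [-3.138, -0.005, 1.937]
force: [0.5, -2.2, -0.5]
width: 0.2
gripper_force: 0.0
```

Run:
```python
from h import *
s,x,y,pin=tip()
im,E,_=cam('scene')
a=im['pixels']; b=np.load('/tmp/s5.npz')['px']
d=np.abs(a.astype(int)-b).sum(2)>60
# ring corner area / region below stud
for n,q in(('prev',b),('now',a)):
    g=q[150:172,318:336].min(2); print(n); print('\n'.join(' '.join('%3d'%v for v in r) for r in g[::2]))
```

```text
tip in stand -42.02397377974444 -19.612363790715435 74.89770672512581 [ 0.5041929  -2.18937839 -0.53788051] [-0.33  0.72  0.51  2.13 -0.76  0.49  1.14]
prev
 89  89  70  61  82  84  81  77  66  62  70  68  88  96  65  69  95  64
 64  72  58  77 145 165 141 139 136 135 122 106  81 108  89  89  94  86
 52  52  57  85 156 186 193 193 192 192 190 153 100 177 174 109  94  90
 54  54  70 128 105 113 150 188 194 193 186 116 112 190 199 103  94  91
 66  62  92 184 190 167 125 107 151 186 184  98 127 192 195 110  95  96
177 171 176 193 195 195 193 173 124 107 117  93 160 194 190 123  88  95
194 196 195 195 194 195 196 198 196 184 175 180 195 197 194 147  87  95
194 197 197 197 197 196 198 199 198 198 198 198 198 199 197 184 100  99
194 198 198 198 197 195 195 197 199 199 198 197 199 199 200 204 105  88
196 197 197 197 198 195 197 197 199 199 198 199 199 198 199 192 111  86
197 196 196 198 198 199 198 199 198 199 198 198 198 199 198 192 130  84
now
 90  90  70  60  82  82  81  77  66  63  70  95  70  63  96  81  66  61
 83  82  60  76 147 165 142 139 137 135 124 122 118 119 103  91  85  85
 57  58  59 107 182 190 193 194 192 193 195 196 196 194 177 108  96  91
 52  54  72 149 185 189 193 195 194 193 195 196 196 198 198 102  95  94
 66  60  90 184 194 194 194 194 194 195 195 192 197 197 196 108  95  94
176 171 177 192 196 194 194 196 198 197 198 195 194 195 190 123  88  96
194 197 195 195 195 196 198 197 198 198 198 198 198 197 193 147  87  96
194 196 198 197 197 197 199 198 198 198 198 197 197 197 197 185 100 100
196 196 198 198 197 196 196 197 198 197 199 198 198 198 200 205 105  88
196 196 198 198 197 196 196 198 198 199 199 198 198 198 199 191 113  88
198 196 197 199 198 199 198 197 198 199 197 199 198 197 200 192 131  85
```

The ring has left that place, so it has snapped. I'll back out and check.

{"op": "send_rows", "data": {
  "rows": [
    [[0,-0.8,0,0,0,0],[0,-1.4,-1,0,0,0],[0,-1.4,-4,0,0,0],[0,-1.4,-8,0,0,0],[0,-1.4,-12,0,0,0],[0,-1.4,-14,0,0,0],[0,-1.4,-14,0,0,0]]
  ]
}}

```text
clock: 21.45
eef_pos: [463.9, -37.9, 290.8]
tool_rot: [3.14, -0.005, 1.937]
force: [-0.0, 0.3, 0.3]
width: -0.3
gripper_force: 0.0
```

Run:
```python
from h import *
s,x,y,pin=tip(); print(s['eef_pos'])
im,E,_=cam('scene'); t,_,_=cam('top')
w,_,_=cam('wrist')
a=cv2.resize(im['pixels'][110:190,255:355,::-1],(400,320),interpolation=cv2.INTER_CUBIC)
b=cv2.resize(w['pixels'][:,:,::-1],(400,320))
cv2.imwrite('pics/l.png',np.hstack([a,b]))
```

```text
tip in stand -55.01913865116772 -20.450058954533496 217.75937703777257 [-0.01853623  0.335638    0.27419585] [-0.52  0.49  0.79  2.04 -0.5   0.8   0.93]
[463.9497726  -37.946756   290.75831527]
```

View pics/l.png

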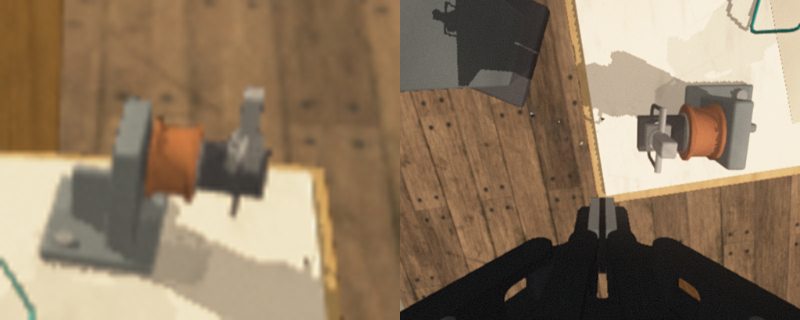

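The scene view shows the ring hanging below the stud at (235,205). The leg ends in the wrist view, at about column 655, match a vertical ring by parallax. The pin is upright.

```bash
python3 -c "
from cell import ctrl
print(ctrl.finish_job())"
```

```text
the job is handed in; nothing more can be done
None
```

The linchpin is fully home in the stud with its ring snapped shut underneath, the robot is clear of everything, and the job was handed in after about 22 s (no verdict was returned).

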